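# Sort two desk bolts by thread pitch onto their gauge plates

### The job

Two long steel bolts from the sit-stand desk have got mixed up: one has a coarse thread, the other a fine one. Lay each bolt in the gauge plate whose notches match its thread (coarse with wide notches, fine with close notches), down in both V-grooves with its hexagon ends hanging outside the saddles, and let go. Set them down gently; don't drop them in.

Things in the scene. Friction and masses are not known exactly. Their poses are not given: they have to be found in the camera images.
- coarse_bolt: steel bolt, coarse thread: rod 20 mm thick, crests 8 mm apart, 130 mm long between two like hexagons (head, lock nut: 28 mm across flats, 14 mm long); 158 mm over all, about 380 g. Lies level on hexagon flats. Origin on its axis at mid-length, 14 mm above the desk as it lies; x along the bolt. Grip across the thread near the middle.
- fine_bolt: steel bolt, fine thread: rod 16 mm thick, crests 3 mm apart, 130 mm long between two like hexagons (head, lock nut: 28 mm across flats, 14 mm long); 158 mm over all, about 290 g. Lies level on hexagon flats. Origin on its axis at mid-length, 14 mm above the desk as it lies; x along the bolt. Grip across the thread near the middle.
- coarse_gauge: coarse gauge: aluminium plate fixed to desk, 104x56x6 mm, long edges notched every 8 mm. Origin under its centre, on the desk; x along it, z up. Two saddles (x = -41, +41 mm, each 22 long, 40 high; 60 mm gap between for fingers) with 45-degree V-grooves along x, mouth 44 wide, bottom z = 18. Seated bolt: axis at z = 32 mm, 13 mm play each way in x.
- fine_gauge: fine gauge: aluminium plate fixed to desk, 104x56x6 mm, long edges notched every 3 mm. Origin under its centre, on the desk; x along it, z up. Two saddles (x = -41, +41 mm, each 22 long, 40 high; 60 mm gap between for fingers) with 45-degree V-grooves along x, mouth 44 wide, bottom z = 18. Seated bolt: axis at z = 29 mm, 13 mm play each way in x.
Not all that is in view belongs to the job. Leave any orange or purple look-alike of the coarse_bolt alone.

How it is judged:
At the end, for the whole second after the job is handed in: Each bolt rests in both V-grooves of its own gauge, let go: mid-length within 15 mm of the plate's centre along it and 10 mm across, within 10 degrees of parallel (either way round), axis 32 mm (coarse) or 29 mm (fine) above the desk, +5/-6 mm (angle between the x axis of coarse_bolt and the x axis of coarse_gauge, either way round below 0.18 rad and linear speed of each of coarse_bolt, fine_bolt below 0.03 m/s and x of coarse_bolt in the frame of coarse_gauge between -0.015 and 0.015 m and y of coarse_bolt in the frame of coarse_gauge between -0.01 and 0.01 m and z of coarse_bolt in the frame of coarse_gauge between 0.0261 and 0.0371 m and angle between the x axis of fine_bolt and the x axis of fine_gauge, either way round below 0.18 rad and x of fine_bolt in the frame of fine_gauge between -0.015 and 0.015 m and y of fine_bolt in the frame of fine_gauge between -0.01 and 0.01 m and z of fine_bolt in the frame of fine_gauge between 0.0233 and 0.0343 m); the robot touches nothing.
It fails at once if a bolt is let go over a gauge with its axis more than 65 mm above the desk (dropped in) ((horizontal distance between coarse_bolt and coarse_gauge below 0.06 m and z of coarse_bolt in the frame of coarse_gauge above 0.065 m and contact force between coarse_bolt and the fingers below 0.05 N) or (horizontal distance between coarse_bolt and fine_gauge below 0.06 m and z of coarse_bolt in the frame of fine_gauge above 0.065 m and contact force between coarse_bolt and the fingers below 0.05 N) or (horizontal distance between fine_bolt and coarse_gauge below 0.06 m and z of fine_bolt in the frame of coarse_gauge above 0.065 m and contact force between fine_bolt and the fingers below 0.05 N) or (horizontal distance between fine_bolt and fine_gauge below 0.06 m and z of fine_bolt in the frame of fine_gauge above 0.065 m and contact force between fine_bolt and the fingers below 0.05 N)).
It also fails if it takes over 58 s, if anything falls off the work surface, if the arm or the gripper's body presses on something with over 40 N, if the wrist force passes 120 N, or if a joint passes its speed limit or range.

### The arm

A 6-joint arm with a two-finger parallel gripper is mounted at the origin on the work surface. World frame = base frame: x ahead of the robot, y to its left, z up, the work surface at z = 0. Lengths are in m, angles in rad, forces in N, time in s.
With the tool pointing down it reaches from about 0.35 to 0.775 m from the base axis. Payload 7.3 kg.
Tool frame: the origin (TCP) lies at the very end of the fingers, on their centre line; the grasp point (between the pads) lies 19 mm behind it (arm.grip_depth is the z of the grasp point in the tool frame, in m); z points along the fingers, y is the line along which they close (so a half turn about z gives the same grasp; the last joint's range is limited). The gripper opens to 92 mm and grips with 3 to 60 N. Pads are 19 mm wide; open, the fingers measure 130 mm over their backs; the gripper's body (75 mm by 190 mm) begins 47 mm behind the grasp point.
Start: joints at [-1.448, 0.342, 1.524, -0, 1.275, -0.146], TCP at [0.139, -0.506, 0.227] pointing down, gripper open.
Joint ranges: [-2.53, 2.53], [-0.77, 2.02], [0.04, 2.7], [-1, 4.14], [0.28, 2.66], [-3.11, 3.11]. Speed limits (rad/s): [2.57, 2.57, 3.14, 3.14, 3.14, 3.14].

### API

Orientations are given as a unit quaternion [x, y, z, w].
In Python, from cell import arm gives the robot as it stands.
- The arm moves only by the tool carry_out, never from a script. Its argument "rows" is a list that holds one entry, the list of rows, each a list of 7 numbers: the turn, a rotation vector about the tool's x, y, z in degrees, then the shift along the tool's x, y, z in m, then the opening in per cent of the stroke, from 0 (shut) to 100 (fully open). A call has 1 to 8 rows; each row is the pose to reach, as a shift and turn from the pose commanded when the call began, along the tool's axes at that moment; what a row does not reach only later rows make up. A row lasts 1/12 s, in which the tool goes at most 41.7 mm and 7.16 degrees, less where a joint would pass 70% of its speed; a pose out of reach is approached as far as the arm can. A call with a gripper value outside its range is refused whole. The fingers move at their own pace and stop on an object; the grip force is fixed at half the most. Time passes only in rows, so rows that repeat a pose let the fingers close. It gives the time, the measured TCP pose, the force, the opening and the grip force at its end, in the units of the state.
- arm.get_obs(): the state, without advancing time (a new reading comes with each control period).
- arm.camera(name): name is "scene" or "top"; returns a dict with "img" (400x640x3 uint8, blue, green, red), "fovy" (degrees; the focal length in pixels is half the picture's height over the tangent of half this angle, whatever the lens; pixels are square), "cx", "cy" (the principal point, pixels), "R" (3x3) and "t" (3): a world point X has camera coordinates R X + t. Camera axes: x right, y down, z forward; pixel columns grow to the right and rows downward; lengths in m; the calibration is good to about 2 mm. A picture is of the moment at which its call begins. There is no depth.
- arm.close_job(): hands the job in; it is judged then, once.
The state is a dict: "time": time; "joints": joint angles; "joint_vel": joint speeds; "tau": joint torques, N m; "position": TCP position; "tool_rot": TCP orientation; "force": force on the tool from outside, world axes, zero at the start; "moment": the same for the moment, N m; "finger_gap": opening from 0.0 (shut) to 1.0 (fully open); "finger_force": force on a finger pad.
Only numpy, scipy, OpenCV 4.12 (cv2) and the standard library are available. Lean on these libraries where they do the work, as an engineer would, in place of code of your own. Each camera call takes 0.05 s, during which the arm holds its last target. There are 200 camera calls.

## Working session

There is one attempt and no reset: what is moved stays moved. The work goes in short steps, Python scripts to look and compute and a tool call to move; the robot and the scene stay as the last step left them, time stands still between calls to the robot, and variables do not carry over. Pictures are saved under pics/ and viewed, at most 10 in all, crops included, and the job is handed in when it is done.

Besides the shell and the picture viewer there is one more tool, called after "Request:" as a command line: name --argument value ..., lists and objects as JSON in quotes. carry_out: Moves the arm, as the interface text tells. Its arguments: {"type":"object","properties":{"rows":{"type":"array"}},"required":["rows"]}

```bash
mkdir -p pics
cat > h.py <<'E'
import numpy as np, cv2
from cell import arm
def cam(n):
    c=arm.camera(n); c['f']=200/np.tan(np.radians(c['fovy'])/2) if c['img'].shape[0]==400 else None
    c['R']=np.array(c['R']);c['t']=np.array(c['t']);return c
def ray(c,u,v,z):
    d=c['R'].T@np.array([(u-c['cx'])/c['f'],(v-c['cy'])/c['f'],1]); o=-c['R'].T@c['t']
    return o+d*(z-o[2])/d[2]
def proj(c,X):
    p=c['R']@np.array(X)+c['t'];return p[:2]/p[2]*c['f']+[c['cx'],c['cy']]
E
python3 - <<'E'
from h import *
for n in('top','scene'):
    c=cam(n);cv2.imwrite(f'pics/{n}0.png',c['img']);print(n,c['fovy'],c['cx'],c['cy'],c['R'].round(3).tolist(),(-c['R'].T@c['t']).round(3))
print(arm.get_obs(),arm.grip_depth)
E
```

```text
top 57.972340848084876 320.87077767326036 201.47471097615028 [[-0.013, -1.0, 0.004], [-1.0, 0.013, -0.028], [0.028, -0.004, -1.0]] [ 0.367 -0.005  1.058]
scene 43.30901526570327 312.2460824698295 200.18629586300062 [[0.409, 0.913, 0.006], [0.664, -0.293, -0.688], [-0.626, 0.285, -0.726]] [ 1.157 -0.345  0.927]
{'time': 0.1, 'joints': array([-1.44796617e+00,  3.42630457e-01,  1.52488449e+00, -1.83757775e-05,
        1.27539424e+00, -1.45996786e-01]), 'joint_vel': array([ 0.0008277 , -0.00087643, -0.00157927, -0.00132887,  0.00029606,
       -0.00064241]), 'tau': array([ 1.40891891e-03, -4.32004273e+01, -2.44694871e+01,  7.18338741e-02,
        5.25988417e-02, -4.08550659e-05]), 'position': array([ 0.13941525, -0.50579251,  0.2261391 ]), 'tool_rot': array([ 9.90979528e-01,  1.34011721e-01, -1.16280993e-06, -6.58325531e-04]), 'force': array([-9.35775311e-01,  2.10970719e-01, -2.65057572e-04]), 'moment': array([-0.01658943,  0.03078956,  0.00182209]), 'finger_force': 0.0, 'finger_gap': 1.002054723276764} -0.0188
```

View pics/top0.png

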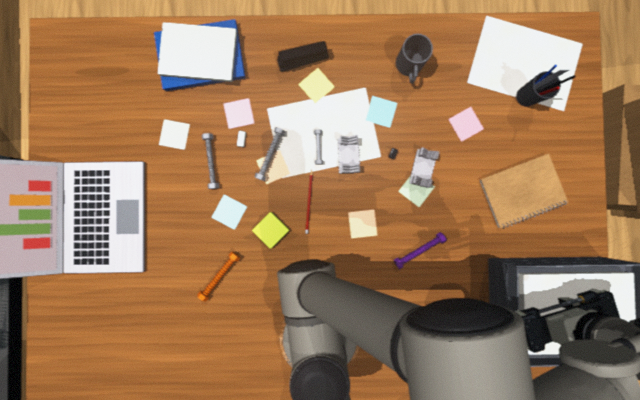

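View pics/scene0.png

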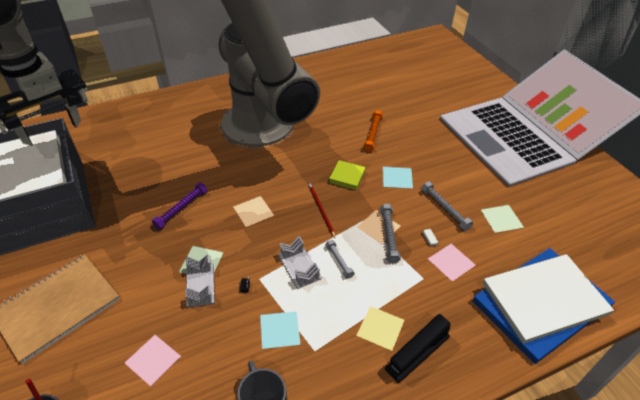

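Top view shows grey bolts at (211,160), (271,153) and a shorter one at (319,146), with gauges at (348,154) and (424,167). The orange (218,276) and purple (420,250) bolts are look-alikes, to be left alone. I'll enlarge to tell the threads and notches apart.

Run:
```python
from h import *
c=cam('top');s=cam('scene')
def crop(im,x,y,w,h,W,H): return cv2.resize(im[y:y+h,x:x+w],(W,H),interpolation=cv2.INTER_CUBIC)
a=crop(c['img'],190,120,130,75,520,300);b=crop(c['img'],310,125,70,75,280,300)
b2=crop(s['img'],370,170,110,100,330,300);b3=crop(s['img'],170,225,155,100,465,300)
cv2.imwrite('pics/crop1.png',np.vstack([np.hstack([a,crop(c['img'],385,125,68,75,272,300)]),np.hstack([b2,b3])[:, :792]]))
# bolts/gauges masks in top: low saturation mid-grey
hsv=cv2.cvtColor(c['img'],cv2.COLOR_BGR2HSV)
m=((hsv[...,1]<50)&(hsv[...,2]<215)&(hsv[...,2]>40)).astype(np.uint8)
m[:120]=0;m[200:]=0;m[:,:190]=0;m[:,455:]=0
cs,_=cv2.findContours(m,cv2.RETR_EXTERNAL,cv2.CHAIN_APPROX_NONE)
for k in cs:
    if cv2.contourArea(k)>60:
        r=cv2.minAreaRect(k);bx=cv2.boxPoints(r);print(np.round(r[0],1),np.round(r[1],1),round(r[2],1),cv2.contourArea(k),ray(c,*r[0],.014).round(3),[ray(c,*p,.014)[:2].round(3).tolist() for p in bx])
```

```text
[348.5 166. ] [12. 21.] 90.0 178.5 [ 0.498 -0.091  0.014] [[0.516, -0.061], [0.515, -0.122], [0.48, -0.121], [0.481, -0.061]]
[423.9 170.8] [27.5 45.2] 18.4 591.0 [ 0.481 -0.31   0.014] [[0.432, -0.25], [0.557, -0.294], [0.531, -0.37], [0.406, -0.326]]
[349.  140.5] [11. 24.] 90.0 195.0 [ 0.573 -0.094  0.014] [[0.589, -0.059], [0.588, -0.129], [0.556, -0.129], [0.557, -0.059]]
[209.9 160.4] [55.7 10.2] 83.2 252.0 [0.519 0.31  0.014] [[0.598, 0.334], [0.602, 0.305], [0.44, 0.286], [0.437, 0.316]]
[318.5 146.5] [35.3 10. ] 88.1 211.5 [ 0.556 -0.005  0.014] [[0.607, 0.011], [0.608, -0.018], [0.505, -0.021], [0.504, 0.009]]
[269.1 153. ] [15.6 55.5] 28.1 380.5 [0.539 0.139 0.014] [[0.479, 0.197], [0.621, 0.12], [0.599, 0.08], [0.457, 0.157]]
```

View pics/crop1.png

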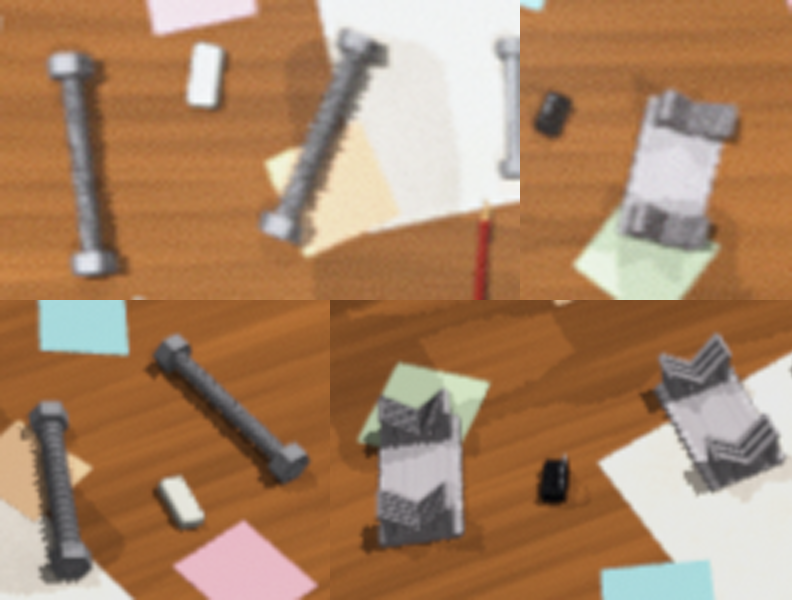

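Run:
```python
from h import *
c=cam('top');s=cam('scene')
def crop(im,x,y,w,h,k):
    o=cv2.resize(im[y:y+h,x:x+w],None,fx=k,fy=k,interpolation=cv2.INTER_CUBIC)
    for i in range(0,w,10): cv2.putText(o,str(x+i),(i*k,8),0,.3,(0,255,0));cv2.line(o,(i*k,10),(i*k,14),(0,255,0))
    for i in range(10,h,10): cv2.putText(o,str(y+i),(0,i*k+3),0,.3,(0,255,0));cv2.line(o,(20,i*k),(24,i*k),(0,255,0))
    return o
A=np.hstack([crop(s['img'],272,232,56,60,7),crop(s['img'],177,250,56,60,7)])
cv2.imwrite('pics/g_scene.png',A)
A=np.hstack([crop(c['img'],325,125,50,56,8),crop(c['img'],400,140,50,56,8)])
cv2.imwrite('pics/g_top.png',A)
print(ray(c,348,153,.006),ray(c,425,167,.006))
```

```text
[ 0.53735345 -0.09106068  0.006     ] [ 0.49344291 -0.31583942  0.006     ]
```

View pics/g_scene.png

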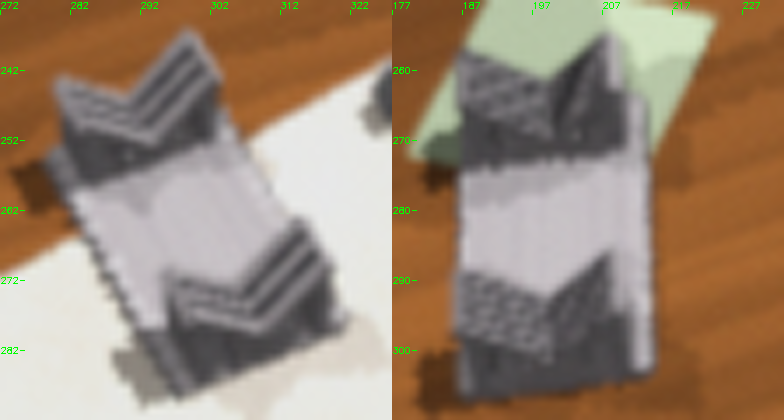

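View pics/g_top.png

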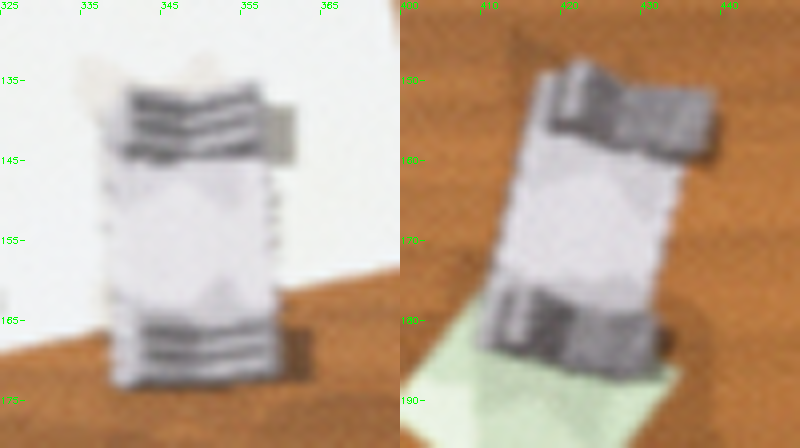

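The left gauge in the crops (top px 348,154) has wide notches, so it is the coarse gauge. The right one (424,167) has close notches and is the fine gauge. The thick, ridged bolt at (271,153) is coarse, and the thin, full-length one at (211,160) is fine. The bolt at (319,146) is only about 100 mm long, so it's a decoy.

Run:
```python
from h import *
c=cam('top');s=cam('scene')
for n,P,T in(('coarse',[(294.1,251.7),(290.6,245.6),(308.9,278.7),(306.3,273.4)],[(348.5,140.4),(349.6,169)]),
           ('fine',[(199.1,269.3),(198.9,261.1),(199.1,301.1),(199.1,292.6)],[(427.2,153),(420.9,181.3)])):
    S=np.array([ray(s,*p,.018) for p in P]);Tw=np.array([ray(c,*p,.018) for p in T])
    for Q in((S[0]+S[1])/2,(S[2]+S[3])/2),Tw:
        d=Q[1]-Q[0];print(n,Q.round(4).tolist(),'ctr',Q.mean(0)[:2].round(4),'len',np.linalg.norm(d).round(4),'yaw',np.degrees(np.arctan2(d[1],d[0])).round(1))
# bolts: head colour blobs; use mask in both views
def mask(c,box):
    h=cv2.cvtColor(c['img'],cv2.COLOR_BGR2HSV);m=((h[...,1]<70)&(h[...,2]<190)&(h[...,2]>30)).astype(np.uint8)
    z=np.zeros_like(m);x0,y0,x1,y1=box;z[y0:y1,x0:x1]=m[y0:y1,x0:x1]
    k,_=cv2.findContours(z,cv2.RETR_EXTERNAL,cv2.CHAIN_APPROX_NONE);return max(k,key=cv2.contourArea)
for n,bt,bs in(('coarse',(255,122,290,185),(375,198,405,268)),('fine',(200,128,222,192),(415,178,475,232))):
    for nm,cc,b in(('top',c,bt),('scene',s,bs)):
        k=mask(cc,b)[:,0].astype(float)
        W=np.array([ray(cc,*p,.014)[:2] for p in k]);r=cv2.minAreaRect(W.astype(np.float32)*1000)
        print(n,nm,np.round(r[0],1),np.round(r[1],1),round(r[2],1))
```

```text
Traceback (most recent call last):
AttributeError: 'tuple' object has no attribute 'round'. Did you mean: 'count'?
```

```bash
cat > m.py <<'E'
from h import *
c=cam('top');s=cam('scene')
for n,P,T in(('coarse',[(294.1,251.7),(290.6,245.6),(308.9,278.7),(306.3,273.4)],[(348.5,140.4),(349.6,169)]),
           ('fine',[(199.1,269.3),(198.9,261.1),(199.1,301.1),(199.1,292.6)],[(427.2,153),(420.9,181.3)])):
    S=np.array([ray(s,*p,.018) for p in P]);Tw=np.array([ray(c,*p,.018) for p in T])
    for Q in np.array([(S[0]+S[1])/2,(S[2]+S[3])/2]),Tw:
        d=Q[1]-Q[0];print(n,Q.round(4).tolist(),'ctr',Q.mean(0)[:2].round(4),'len',np.linalg.norm(d).round(4),'yaw',np.degrees(np.arctan2(d[1],d[0])).round(1))
def mask(c,box):
    h=cv2.cvtColor(c['img'],cv2.COLOR_BGR2HSV);m=((h[...,1]<70)&(h[...,2]<190)&(h[...,2]>30)).astype(np.uint8)
    z=np.zeros_like(m);x0,y0,x1,y1=box;z[y0:y1,x0:x1]=m[y0:y1,x0:x1]
    k,_=cv2.findContours(z,cv2.RETR_EXTERNAL,cv2.CHAIN_APPROX_NONE);return max(k,key=cv2.contourArea)
for n,bt,bs in(('coarse',(255,122,290,185),(375,198,405,268)),('fine',(200,128,222,192),(415,178,475,232))):
    for nm,cc,b in(('top',c,bt),('scene',s,bs)):
        k=mask(cc,b)[:,0].astype(float)
        W=np.array([ray(cc,*p,.014)[:2] for p in k]);r=cv2.minAreaRect(W.astype(np.float32)*1000)
        print(n,nm,np.round(r[0],1),np.round(r[1],1),round(r[2],1))
E
python3 m.py
```

```text
coarse [[0.4936, -0.0915, 0.018], [0.5765, -0.0901, 0.018]] ctr [ 0.5351 -0.0908] len 0.0829 yaw 1.0
coarse [[0.572, -0.0921, 0.018], [0.4889, -0.094, 0.018]] ctr [ 0.5305 -0.093 ] len 0.0832 yaw -178.7
fine [[0.4528, -0.2979, 0.018], [0.5324, -0.3196, 0.018]] ctr [ 0.4926 -0.3088] len 0.0825 yaw -15.2
fine [[0.5326, -0.3195, 0.018], [0.4507, -0.2996, 0.018]] ctr [ 0.4916 -0.3095] len 0.0843 yaw 166.3
coarse top [535.4 133.6] [ 39.  159.6] 66.2
coarse scene [540.4 140.2] [ 45.4 184.4] 63.1
fine top [519.5 310.2] [163.   30.1] 6.7
fine scene [517.4 310.7] [172.1  36.8] 6.9
```

```bash
cat >> h.py <<'E'
from scipy.spatial.transform import Rotation as Ro
def go(x,y,z,yaw):
    o=arm.get_obs();A=Ro.from_quat(o['tool_rot']);a=np.radians(yaw)
    B=Ro.from_matrix(np.array([[np.cos(a),np.sin(a),0],[np.sin(a),-np.cos(a),0],[0,0,-1]]))
    print('turn',(A.inv()*B).as_rotvec(degrees=True).round(2),'shift',A.inv().apply(np.array([x,y,z])-o['position']).round(4),
     't',round(o['time'],2),'pos',o['position'].round(4),'gap',round(o['finger_gap'],3),'F',o['force'].round(1))
E
python3 -c "
from h import *
go(.536,.1355,.12,-23.3)"
```

```text
turn [ 0.    0.   38.71] shift [ 0.5527 -0.5133  0.1067] t 0.5 pos [ 0.1395 -0.5061  0.2267] gap 0.998 F [ 0.2 -0.3  0.2]
```

Request:
carry_out --rows '[[[0,0,38.7,0.553,-0.513,0,100],[0,0,38.7,0.553,-0.513,0,100],[0,0,38.7,0.553,-0.513,0,100],[0,0,38.7,0.553,-0.513,0,100],[0,0,38.7,0.553,-0.513,0,100],[0,0,38.7,0.553,-0.513,0,100],[0,0,38.7,0.553,-0.513,0,100],[0,0,38.7,0.553,-0.513,0,100]]]'

```text
time: 1.17
position: [0.3102, -0.2301, 0.227]
tool_rot: [0.979, -0.203, 0.0, 0.0]
force: [1.7, -0.5, -0.5]
finger_gap: 1.0
finger_force: 0.0
```

```bash
python3 -c "
from h import *
go(.536,.1355,.12,-23.3)"
```

```text
turn [ 0.02 -0.05 -0.07] shift [ 0.0622 -0.4252  0.1069] t 1.17 pos [ 0.3102 -0.2301  0.227 ] gap 1.0 F [ 1.7 -0.5 -0.5]
```

Request:
carry_out --rows '[[[0,0,0,0.062,-0.425,0.03,100],[0,0,0,0.062,-0.425,0.03,100],[0,0,0,0.062,-0.425,0.03,100],[0,0,0,0.062,-0.425,0.03,100],[0,0,0,0.062,-0.425,0.03,100],[0,0,0,0.062,-0.425,0.05,100],[0,0,0,0.062,-0.425,0.08,100],[0,0,0,0.062,-0.425,0.107,100]]]'

```text
time: 1.83
position: [0.4822, 0.0479, 0.1745]
tool_rot: [0.979, -0.202, 0.002, -0.0]
force: [0.3, -0.5, 0.9]
finger_gap: 0.999
finger_force: 0.0
```

```bash
python3 -c "
from h import *
go(.536,.1355,.11,-23.3)"
```

```text
turn [-0.08 -0.23  0.05] shift [ 0.0146 -0.1017  0.0647] t 1.83 pos [0.4822 0.0479 0.1745] gap 0.999 F [ 0.3 -0.5  0.9]
```

Request:
carry_out --rows '[[[0,0,0,0.015,-0.1,0.065,100],[0,0,0,0.015,-0.1,0.065,100],[0,0,0,0.015,-0.1,0.065,100],[0,0,0,0.015,-0.1,0.065,100],[0,0,0,0.015,-0.1,0.065,100]]]'

```text
time: 2.25
position: [0.533, 0.1326, 0.1068]
tool_rot: [0.98, -0.201, -0.002, 0.001]
force: [-0.5, -0.0, 0.4]
finger_gap: 1.001
finger_force: 0.0
```

Run:
```python
from h import *
go(.536,.1355,.003,-23.3)
s=cam('scene');i=s['img'][150:280,340:490].copy()
i=cv2.resize(i,None,fx=5,fy=4.5,interpolation=cv2.INTER_CUBIC)
a=np.radians(-23.3)
for k in(-.079,.079):
    p=proj(s,[.536+k*np.cos(a),.1355+k*np.sin(a),.014]);cv2.circle(i,(int((p[0]-340)*5),int((p[1]-150)*4.5)),4,(0,0,255),-1)
cv2.imwrite('pics/app1.png',i)
```

```text
turn [0.1  0.16 0.15] shift [ 0.0019 -0.004   0.1038] t 2.25 pos [0.533  0.1326 0.1068] gap 1.001 F [-0.5 -0.   0.4]
```

View pics/app1.png

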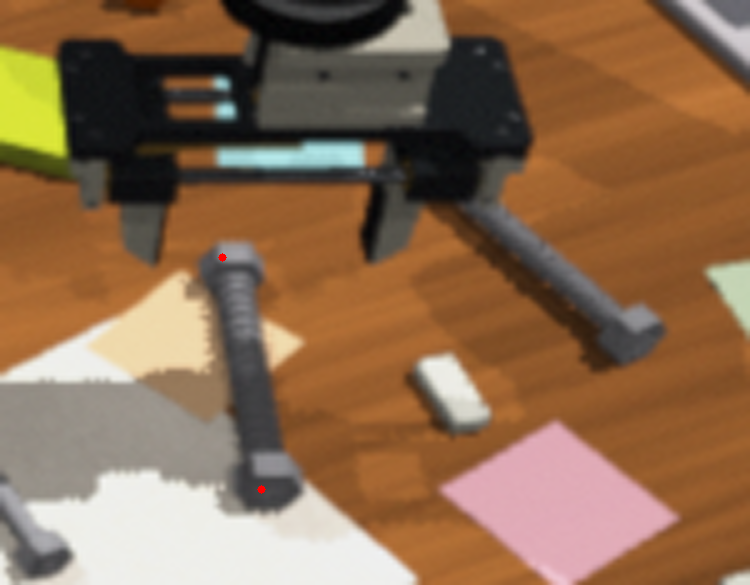

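The predicted end points (red) lie on the coarse bolt's hexagons within about 2 mm, its coarse thread is visible, and the fingers straddle it. Descending to grip.

Request:
carry_out --rows '[[[0,0,0,0.002,-0.006,0.03,100],[0,0,0,0.002,-0.006,0.06,100],[0,0,0,0.002,-0.006,0.085,100],[0,0,0,0.002,-0.006,0.098,100],[0,0,0,0.002,-0.006,0.103,100],[0,0,0,0.002,-0.006,0.103,100]]]'

```text
time: 2.8
position: [0.5376, 0.1351, 0.0058]
tool_rot: [0.979, -0.203, -0.0, 0.0]
force: [-0.1, -0.6, 0.0]
finger_gap: 1.001
finger_force: 0.0
```

Request:
carry_out --rows '[[[0,0,0,0,0,0,10],[0,0,0,0,0,0,10],[0,0,0,0,0,0,10],[0,0,0,0,0,0,10],[0,0,0,0,0,0,10],[0,0,0,0,0,0,10],[0,0,0,0,0,0,10],[0,0,0,0,0,0,10]]]'

```text
time: 3.47
position: [0.5378, 0.1362, 0.0056]
tool_rot: [0.979, -0.202, -0.0, 0.0]
force: [0.4, -0.4, 0.6]
finger_gap: 0.468
finger_force: 0.0
```

```bash
python3 -c "
from h import *
go(.533,-.092,.08,1)"
```

```text
turn [ 1.000e-02  0.000e+00 -2.429e+01] shift [ 0.0859  0.2115 -0.0744] t 3.47 pos [0.5378 0.1362 0.0056] gap 0.468 F [ 0.4 -0.4  0.6]
```

Request:
carry_out --rows '[[[0,0,0,0,0,0.003,10],[0,0,0,0,0,0.003,10],[0,0,0,0,0,0.003,10],[0,0,0,0,0,0.003,10],[0,0,0,0,0,0.003,10],[0,0,0,0,0,0.003,10],[0,0,0,0,0,0.003,10],[0,0,0,0,0,0.003,10]]]'

```text
time: 4.13
position: [0.5377, 0.1362, 0.0024]
tool_rot: [0.979, -0.202, -0.0, 0.0]
force: [0.8, 0.9, -2.7]
finger_gap: 0.209
finger_force: 30.0
```

```bash
python3 -c "
from h import *
go(.533,-.092,.09,1)"
```

```text
turn [ 1.000e-02  1.000e-02 -2.429e+01] shift [ 0.0859  0.2114 -0.0875] t 4.13 pos [0.5377 0.1362 0.0024] gap 0.209 F [ 0.8  0.9 -2.7]
```

Request:
carry_out --rows '[[[0,0,0,0,0,-0.02,10],[0,0,0,0,0,-0.05,10],[0,0,0,0,0,-0.085,10],[0,0,-6,0.02,0.04,-0.088,10],[0,0,-12,0.035,0.08,-0.088,10],[0,0,-18,0.05,0.115,-0.088,10],[0,0,-24.3,0.065,0.15,-0.088,10],[0,0,-24.3,0.08,0.185,-0.088,10]]]'

```text
time: 4.8
position: [0.5372, -0.0673, 0.0904]
tool_rot: [1.0, 0.012, -0.001, 0.0]
force: [1.1, 0.4, -4.7]
finger_gap: 0.206
finger_force: 30.0
```

Request:
carry_out --rows '[[[0,0,0,0,0.028,0,10],[0,0,0,0,0.028,0,10],[0,0,0,0,0.028,0,10],[0,0,0,0,0.028,0,10]]]'

```text
time: 5.13
position: [0.538, -0.093, 0.0901]
tool_rot: [1.0, 0.008, -0.001, -0.0]
force: [0.3, -0.4, -4.2]
finger_gap: 0.206
finger_force: 30.0
```

Run:
```python
from h import *
go(.533,-.092,.021,1)
s=cam('scene');i=s['img'][180:300,240:390].copy()
i=cv2.resize(i,None,fx=5,fy=5,interpolation=cv2.INTER_CUBIC)
cv2.imwrite('pics/app2.png',i)
```

```text
turn [-0.04  0.08 -0.03] shift [-0.0049 -0.001   0.0692] t 5.13 pos [ 0.538  -0.093   0.0901] gap 0.206 F [ 0.3 -0.4 -4.2]
```

View pics/app2.png

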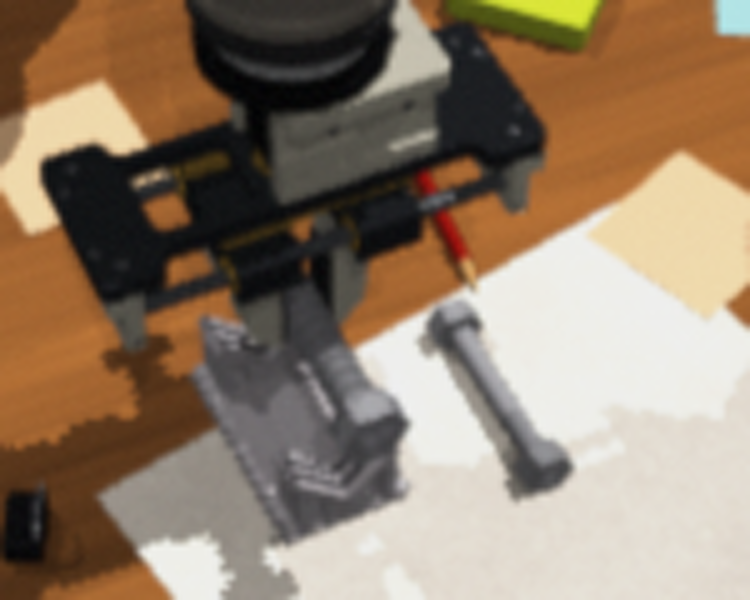

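The coarse bolt is held level and parallel above the coarse gauge, with its near end at crop (378,415) lined up with the grooves. Lowering.

Request:
carry_out --rows '[[[0,0,0,-0.003,-0.001,0.02,10],[0,0,0,-0.003,-0.001,0.035,10],[0,0,0,-0.003,-0.001,0.048,10],[0,0,0,-0.003,-0.001,0.056,10],[0,0,0,-0.003,-0.001,0.061,10],[0,0,0,-0.003,-0.001,0.065,10],[0,0,0,-0.003,-0.001,0.068,10],[0,0,0,-0.003,-0.001,0.068,10]]]'

```text
time: 5.85
position: [0.5356, -0.0922, 0.0224]
tool_rot: [1.0, 0.009, -0.0, 0.0]
force: [-0.5, 0.1, -3.8]
finger_gap: 0.209
finger_force: 30.0
```

```bash
python3 -c "
from h import *
go(.535,-.092,.0205,1)"
```

```text
turn [0.   0.   0.02] shift [-0.0006 -0.0002  0.0019] t 5.85 pos [ 0.5356 -0.0922  0.0224] gap 0.209 F [-0.5  0.1 -3.8]
```

Not touching yet. I'll lower 3 mm more, then open.

Request:
carry_out --rows '[[[0,0,0,0,0,0.001,10],[0,0,0,0,0,0.002,10],[0,0,0,0,0,0.003,10],[0,0,0,0,0,0.003,10]]]'

```text
time: 6.18
position: [0.5361, -0.0924, 0.0211]
tool_rot: [1.0, 0.009, 0.001, 0.0]
force: [-3.2, 2.4, 6.3]
finger_gap: 0.207
finger_force: 30.0
```

Request:
carry_out --rows '[[[0,0,0,0,0,0,60],[0,0,0,0,0,0,60],[0,0,0,0,0,0,60],[0,0,0,0,0,0,60],[0,0,0,0,0,0,60],[0,0,0,0,0,0,60],[0,0,0,0,0,0,60]]]'

```text
time: 6.77
position: [0.5356, -0.0925, 0.0195]
tool_rot: [1.0, 0.009, -0.0, 0.0]
force: [0.1, -0.5, -0.0]
finger_gap: 0.597
finger_force: 0.0
```

Request:
carry_out --rows '[[[0,0,0,0,0,-0.03,60],[0,0,0,0,0,-0.065,60],[0,0,0,0,0,-0.1,70],[0,0,0,0,-0.04,-0.12,100],[0,0,0,0,-0.08,-0.12,100],[0,0,0,0,-0.12,-0.12,100],[0,0,0,0,-0.16,-0.12,100],[0,0,0,0,-0.2,-0.12,100]]]'

```text
time: 7.43
position: [0.5318, 0.1093, 0.1399]
tool_rot: [1.0, 0.008, 0.0, 0.0]
force: [0.5, -0.2, -0.2]
finger_gap: 0.974
finger_force: 0.0
```

Run:
```python
from h import *
go(.5185,.3105,.1,6.8)
s=cam('scene');i=s['img'][180:300,240:390].copy()
i=cv2.resize(i,None,fx=5,fy=5,interpolation=cv2.INTER_CUBIC)
for p in [proj(s,[.533+k,-.092,.032]) for k in(-.079,.079)]:cv2.circle(i,(int((p[0]-240)*5),int((p[1]-180)*5)),3,(0,0,255),-1)
cv2.imwrite('pics/pl1.png',i)
```

```text
turn [ 0.   -0.03 -5.83] shift [-0.0099 -0.2014  0.0399] t 7.43 pos [0.5318 0.1093 0.1399] gap 0.974 F [ 0.5 -0.2 -0.2]
```

View pics/pl1.png

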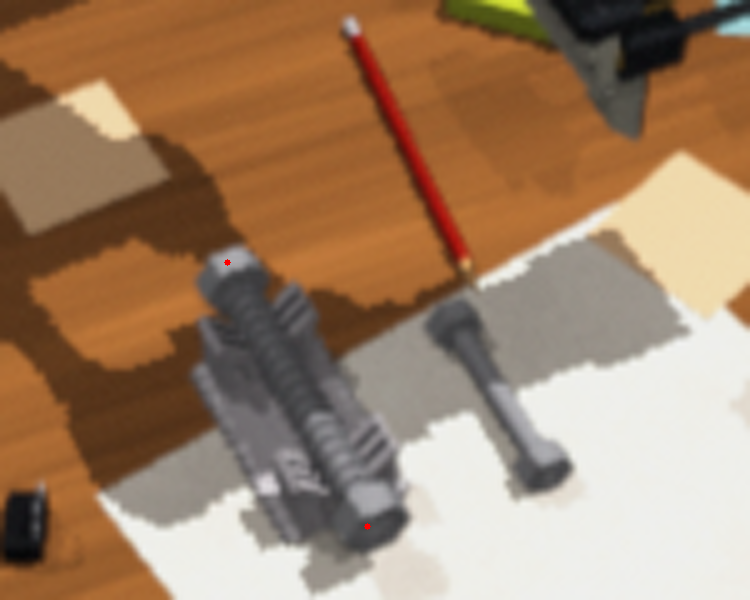

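The coarse bolt lies seated in both grooves, with its hexagons outside the saddles and its ends within about 3 mm of prediction (red dots at crop (227,262) and (367,526)). Next, the fine bolt.

Request:
carry_out --rows '[[[0,0,-5.8,-0.01,-0.201,0.02,100],[0,0,-5.8,-0.01,-0.201,0.02,100],[0,0,-5.8,-0.01,-0.201,0.04,100],[0,0,-5.8,-0.01,-0.201,0.04,100],[0,0,-5.8,-0.01,-0.201,0.04,100],[0,0,-5.8,-0.01,-0.201,0.04,100],[0,0,-5.8,-0.01,-0.201,0.04,100],[0,0,-5.8,-0.01,-0.201,0.04,100]]]'

```text
time: 8.15
position: [0.5185, 0.3079, 0.0993]
tool_rot: [0.998, 0.06, -0.0, 0.0]
force: [-0.0, -0.0, 0.3]
finger_gap: 1.0
finger_force: 0.0
```

Run:
```python
from h import *
go(.5185,.3105,.003,6.8)
s=cam('scene');i=s['img'][140:260,370:520].copy()
i=cv2.resize(i,None,fx=5,fy=5,interpolation=cv2.INTER_CUBIC)
a=np.radians(6.8)
for p in [proj(s,[.5185+k*np.cos(a),.3105+k*np.sin(a),.014]) for k in(-.079,.079)]:cv2.circle(i,(int((p[0]-370)*5),int((p[1]-140)*5)),3,(0,0,255),-1)
cv2.imwrite('pics/app3.png',i)
```

```text
turn [0.04 0.03 0.04] shift [ 0.0003 -0.0026  0.0963] t 8.15 pos [0.5185 0.3079 0.0993] gap 1.0 F [-0.  -0.   0.3]
```

View pics/app3.png

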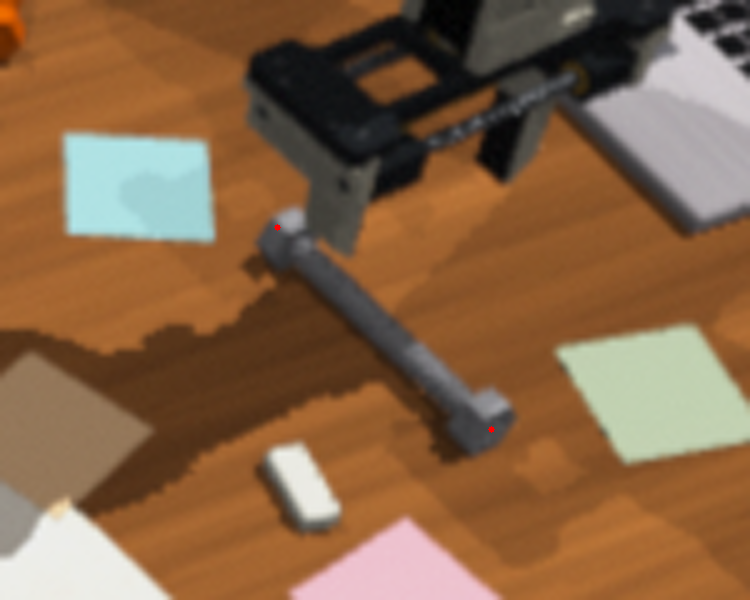

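The red dots (crop (277,228) and (491,429)) sit on the fine bolt's ends. Nothing is in the gripper's way, so I'm descending and gripping.

Request:
carry_out --rows '[[[0,0,0,0,-0.002,0.03,100],[0,0,0,0,-0.002,0.06,100],[0,0,0,0,-0.002,0.08,100],[0,0,0,0,-0.002,0.092,80],[0,0,0,0,-0.002,0.096,50],[0,0,0,0,-0.002,0.096,6],[0,0,0,0,-0.002,0.096,6],[0,0,0,0,-0.002,0.096,6]]]'

```text
time: 8.87
position: [0.5195, 0.3105, 0.0052]
tool_rot: [0.998, 0.059, 0.001, -0.0]
force: [-0.4, -0.4, -0.2]
finger_gap: 0.693
finger_force: 0.0
```

Request:
carry_out --rows '[[[0,0,0,0,0,0,6],[0,0,0,0,0,0,6],[0,0,0,0,0,0,6],[0,0,0,0,0,0,6],[0,0,0,0,0,0,6],[0,0,0,0,0,0,6],[0,0,0,0,0,0,6],[0,0,0,0,0,0,6]]]'

```text
time: 9.53
position: [0.5183, 0.3102, 0.0035]
tool_rot: [0.998, 0.059, -0.0, 0.0]
force: [0.2, -0.4, 0.2]
finger_gap: 0.166
finger_force: 30.0
```

```bash
python3 -c "
from h import *
go(.492,-.309,.12,-14.5)"
```

```text
turn [2.00e-02 1.00e-02 2.13e+01] shift [-0.0995  0.6118 -0.1163] t 9.53 pos [0.5183 0.3102 0.0035] gap 0.166 F [ 0.2 -0.4  0.2]
```

Request:
carry_out --rows '[[[0,0,0,0,0,-0.02,6],[0,0,0,0,0,-0.05,6],[0,0,0,0,0,-0.09,6],[0,0,4,-0.005,0.03,-0.117,6],[0,0,8,-0.01,0.065,-0.117,6],[0,0,13,-0.015,0.105,-0.117,6],[0,0,17,-0.02,0.145,-0.117,6],[0,0,21.3,-0.028,0.185,-0.117,6]]]'

```text
time: 10.2
position: [0.512, 0.1218, 0.1203]
tool_rot: [0.992, -0.128, -0.0, 0.0]
force: [0.6, -0.2, -3.4]
finger_gap: 0.167
finger_force: 30.0
```

```bash
python3 -c "
from h import *
go(.492,-.309,.12,-14.5)"
```

```text
turn [ 0.01  0.   -0.15] shift [8.960e-02 4.218e-01 4.000e-04] t 10.2 pos [0.512  0.1218 0.1203] gap 0.167 F [ 0.6 -0.2 -3.4]
```

Request:
carry_out --rows '[[[0,0,0,0.09,0.42,0,6],[0,0,0,0.09,0.42,0,6],[0,0,0,0.09,0.42,0,6],[0,0,0,0.09,0.42,0,6],[0,0,0,0.09,0.42,0,6],[0,0,0,0.09,0.42,0,6],[0,0,0,0.09,0.42,0,6],[0,0,0,0.09,0.42,0,6]]]'

```text
time: 10.87
position: [0.4975, -0.2115, 0.1201]
tool_rot: [0.992, -0.126, -0.0, -0.0]
force: [0.9, 0.4, -2.8]
finger_gap: 0.165
finger_force: 30.0
```

```bash
python3 -c "
from h import *
go(.492,-.309,.12,-14.5)"
```

```text
turn [-0.02  0.06 -0.01] shift [0.019  0.0957 0.0001] t 10.87 pos [ 0.4975 -0.2115  0.1201] gap 0.165 F [ 0.9  0.4 -2.8]
```

Request:
carry_out --rows '[[[0,0,0,0.019,0.093,0,6],[0,0,0,0.019,0.093,0,6],[0,0,0,0.019,0.093,0,6],[0,0,0,0.019,0.093,0.02,6],[0,0,0,0.019,0.093,0.035,6],[0,0,0,0.019,0.093,0.04,6],[0,0,0,0.019,0.093,0.04,6],[0,0,0,0.019,0.093,0.04,6]]]'

```text
time: 11.53
position: [0.4937, -0.3041, 0.0806]
tool_rot: [0.992, -0.126, -0.0, -0.0]
force: [0.5, -0.0, -3.6]
finger_gap: 0.166
finger_force: 30.0
```

```bash
python3 -c "
from h import *
go(.492,-.309,.0185,-14.5)"
```

```text
turn [-0.01  0.03  0.03] shift [-0.0004  0.0052  0.0621] t 11.53 pos [ 0.4937 -0.3041  0.0806] gap 0.166 F [ 0.5 -0.  -3.6]
```

Request:
carry_out --rows '[[[0,0,0,0,0.005,0.015,6],[0,0,0,0,0.005,0.03,6],[0,0,0,0,0.005,0.042,6],[0,0,0,0,0.005,0.05,6],[0,0,0,0,0.005,0.055,6],[0,0,0,0,0.005,0.059,6],[0,0,0,0,0.005,0.061,6],[0,0,0,0,0.005,0.061,6]]]'

```text
time: 12.2
position: [0.4925, -0.3094, 0.0198]
tool_rot: [0.992, -0.126, 0.0, 0.0]
force: [-0.2, -0.1, -3.4]
finger_gap: 0.161
finger_force: 30.0
```

Request:
carry_out --rows '[[[0,0,0,0,0,0.001,6],[0,0,0,0,0,0.002,6],[0,0,0,0,0,0.002,6]]]'

```text
time: 12.45
position: [0.4928, -0.3098, 0.0187]
tool_rot: [0.992, -0.126, 0.001, 0.001]
force: [-1.1, 0.6, 3.2]
finger_gap: 0.162
finger_force: 30.0
```

Contact made at the expected height. Opening and lifting away.

Request:
carry_out --rows '[[[0,0,0,0,0,0,55],[0,0,0,0,0,0,55],[0,0,0,0,0,0,55],[0,0,0,0,0,0,55],[0,0,0,0,0,0,55],[0,0,0,0,0,0,55],[0,0,0,0,0,0,55]]]'

```text
time: 13.03
position: [0.4923, -0.3094, 0.0175]
tool_rot: [0.992, -0.126, -0.0, 0.0]
force: [-0.6, -0.4, -0.1]
finger_gap: 0.546
finger_force: 0.0
```

Request:
carry_out --rows '[[[0,0,0,0,0,-0.03,55],[0,0,0,0,0,-0.065,55],[0,0,0,0,0,-0.1,55],[0,0,0,-0.03,0,-0.14,55],[0,0,0,-0.06,0,-0.16,55],[0,0,0,-0.09,0,-0.16,55],[0,0,0,-0.1,0,-0.16,55],[0,0,0,-0.1,0,-0.16,55]]]'

```text
time: 13.7
position: [0.3937, -0.2836, 0.1782]
tool_rot: [0.992, -0.127, -0.0, 0.0]
force: [0.2, -0.2, 0.7]
finger_gap: 0.547
finger_force: 0.0
```

Run:
```python
from h import *
s=cam('scene');i=s['img'][220:320,160:330].copy()
i=cv2.resize(i,None,fx=4.7,fy=4.7,interpolation=cv2.INTER_CUBIC)
a=np.radians(-14.5)
for p in [proj(s,[.492+k*np.cos(a),-.309+k*np.sin(a),.029]) for k in(-.079,.079)]:cv2.circle(i,(int((p[0]-160)*4.7),int((p[1]-220)*4.7)),3,(0,0,255),-1)
cv2.imwrite('pics/pl2.png',i)
o=arm.get_obs();print(o['time'],o['position'])
```

```text
13.75 [ 0.39512074 -0.28432715  0.17791626]
```

View pics/pl2.png

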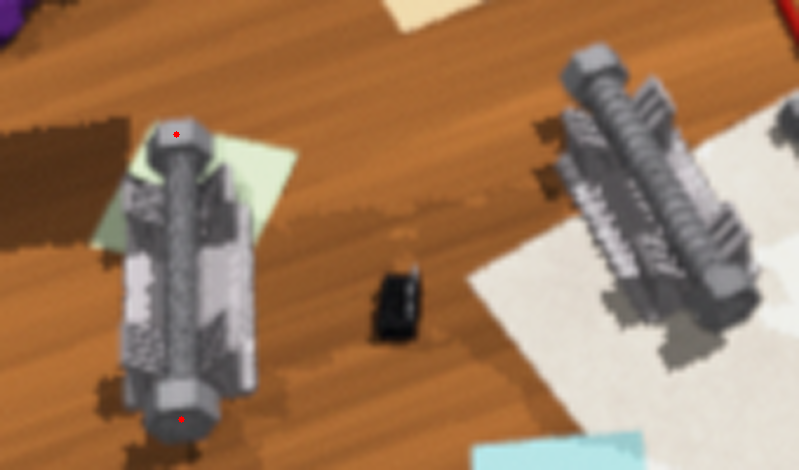

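Both bolts lie seated in their own gauges with the hexagons outside the saddles. The fine bolt's ends are at crop (178,135) and (181,418), the coarse bolt's at (595,70) and (728,295), and the gripper is clear. Handing in.

```bash
python3 -c "
from cell import arm
print(arm.close_job())"
```

```text
the job is handed in; nothing more can be done
None
```

I laid each bolt in its matching gauge, let both go and handed the job in at about 14 s; the last camera picture showed both seated in their grooves, but the hand-in returned no verdict.

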